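# Slide the watch carrier home under the hold-down spring

## Task

Dock the watch carrier in its jig: press the carrier's rubber pad firmly down with closed fingertips and, keeping it pressed well down, slide the carrier along its channel so that its nose passes under the leaf spring and the carrier comes fully home against the end stop, the spring dropping in behind the nose rib. Then let go and move clear. Only press and slide it: do not grasp or lift the carrier, do not touch the watch on it, and leave the things lying around the jig where they are.

Things in the scene. Friction and masses are not known exactly. Their poses are not given: they have to be found in the camera images.
- jig: Fixed slide jig: grey plate 248 x 84 x 6 mm, its top is the channel floor; two aluminium walls, 8 mm high above it, form a straight channel 51 mm wide, with a low wall at the tail (-x) and a higher stop block at the +x end. Origin: centre of the underside, on the table. +x: sliding direction, along the channel to the end stop; +y across the channel; z up.
- stop (a point): Point on the channel floor, on the channel's centre line, at the face of the end stop (108 mm from the jig's origin along +x). The carrier's front end touches here when home.
- carrier: Loose black carrier in the channel, 156 (x) x 48 mm, plate 10 mm thick, about 0.22 kg, on slippery runners (friction 0.12). Origin: centre of its underside, 6 mm above the table; +x to its nose, along the jig's +x. Nose: ramp from 6 mm high at x = 78 to 16 mm at x = 60, rib to x = 54, then the 10 mm neck. Home: origin 30 mm from the jig's origin along the jig's +x; starts 42 to 66 mm short.
- mounted_watch: Steel watch head with dark dial, 45 x 42 x 10 mm, fixed on top of the carrier between the neck and the pad; origin at the centre of its underside, on the plate 10 mm ahead of the carrier's origin. Not to be touched.
- pad_top (a point): Centre of the top of the carrier's ribbed black rubber pad (moves with the pad). The pad is 34 mm (x) by 36 mm (y), centred 50 mm behind the carrier's origin, its top 19 mm above the carrier's underside, so 25 mm above the table when free. Its front edge is 20 mm from the watch. Friction of a fingertip on it is about 1.
- pad (a joint): How far the rubber pad is pressed down, in m: 0 free, 0.006 fully down (then its top is 3 mm above the carrier's plate). It is sprung: about 2 N to start, about 15 N fully down; firmly pressed is more than 0.003.
- spring (a joint): Lift of the steel leaf spring, rad. It reaches across the channel 78 mm ahead of the jig's origin, 30 mm before the stop, clamped at the -y side (clamp top 30 mm above the table), sloping down to +y. 0: at rest, tip 8 mm above the channel floor; 0.14: on the rib; about 0.02: dropped behind the rib onto the neck, as at the end. Presses with 3 to 6 N; resists sliding with up to 7 N, most on the ramp.
- eye_loupe: Black loupe with a white rim, 33 mm wide, 31 mm high, standing beside the jig; bystander, origin at the centre of its underside.
- small_driver: Small screwdriver, 88 mm long and 9 mm thick, lying beside the jig; bystander, origin at the centre of its underside.
- loose_watch: Gold watch head, 45 x 42 x 10 mm, lying on the table beside the jig; bystander, origin at the centre of its underside.
- tape_roll: Roll of white tape, 64 mm wide, 22 mm high, lying flat on the table left of the jig; bystander, origin at the centre of its underside.

How it is judged:
By the outcome, as a careful person would: the job done as asked, in the order asked, and still so for the second after the job is handed in, with the robot touching nothing.
It also fails if it takes over 38 s, if anything falls off the work surface, if the arm or the gripper's body presses on something with over 40 N, if the wrist force passes 120 N, or if a joint passes its speed limit or range.

## Robot

A 6-joint arm with a two-finger parallel gripper is mounted at the origin on a cart in front of the work surface, level with it; the furniture and walls round the work are solid. World frame = base frame: x ahead of the robot, y to its left, z up, the work surface at z = 0. Lengths are in m, angles in rad, forces in N, time in s.
With the tool pointing down it reaches from about 0.275 to 0.725 m from the base axis. Payload 5.6 kg.
Tool frame: the origin (TCP) lies at the very end of the fingers, on their centre line; the grasp point (between the pads) lies 19 mm behind it; z points along the fingers, y is the line along which they close (so a half turn about z gives the same grasp; the last joint's range is limited). The gripper opens to 85 mm and grips with 20 to 120 N. Pads are 22 mm wide; open, the fingers measure 114 mm over their backs; the gripper's body (76 mm by 85 mm) begins 54 mm behind the grasp point. The pads swing forward as they close: fully open they stand 13 mm farther back than shut.
Start: joints at [-1.061, 0.255, 0.108, 0, -1.424, -0.285], TCP at [0.123, -0.536, 0.231] pointing down, gripper open.
Joint ranges: [-2.95, 2.95], [-1.21, 1.97], [-1.09, 1.5], [-2.87, 1.71], [-2.94, -0.07], [-3.05, 3.05]. Speed limits (rad/s): [2.57, 2.57, 3.14, 3.14, 3.14, 3.14].

## Interface

Orientations are given as a rotation vector (axis times angle).
In Python, from bench import manip gives the robot as it stands.
- The arm moves only by the shell command python3 -m creep 'ROWS'. ROWS is JSON, a list of rows, each an object of numbers: "x", "y", "z": the shift along the tool's x, y, z in m; "wx", "wy", "wz": the turn, a rotation vector about the tool's x, y, z in rad; "fingers": the finger opening in m, from 0 to 0.0854. A call has 1 to 8 rows; each row shifts and turns the commanded pose from where the row before left it, along the tool's axes as they then stand; what a row does not reach is not made up. A row lasts 1/12 s, in which the tool goes at most 41.7 mm and 7.16 degrees, less where a joint would pass 70% of its speed; a pose out of reach is approached as far as the arm can. A call with a gripper value outside its range is refused whole. The fingers move at their own pace and stop on an object; the grip force is fixed at half the most. Time passes only in rows, so rows that do not move let the fingers close. It gives the time, the measured TCP pose, the force, the opening and the grip force at its end, in the units of the state.
- manip.get_obs(): the state, without advancing time (a new reading comes with each control period).
- manip.capture(name): name is "scene" or "top"; returns the picture (400x640x3 uint8, red, green, blue); there is no depth.
- manip.camera_params(name): a dict with "vertical_fov" (degrees; the focal length in pixels is half the picture's height over the tangent of half this angle, whatever the lens; pixels are square), "cx", "cy" (the principal point, pixels), "k1" (the pictures are not rectified: a ray, as slopes to the right and down, at radius r is drawn at 1 + k1 r^2 times it, then the intrinsics apply), "T" (4x4, takes a point from camera to world coordinates). Camera axes: x right, y down, z forward; pixel columns grow to the right and rows downward; lengths in m; the calibration is good to about 2 mm. A picture is of the moment at which its call begins. camera_params takes no time and is no camera call.
- manip.sign_off(): hands the job in; it is judged then, once.
The state is a dict: "clock": time; "qpos": joint angles; "qd": joint speeds; "effort": joint torques, N m; "tool_pos": TCP position; "eef_rot": TCP orientation; "force": force on the tool from outside, world axes, zero at the start; "moment": the same for the moment, N m; "opening": finger opening in m; "gripper_force": force on a finger pad.
Only numpy, scipy, OpenCV 4.12 (cv2) and the standard library are available. Lean on these libraries where they do the work, as an engineer would, in place of code of your own. Each camera call takes 0.05 s, during which the arm holds its last target. There are 200 camera calls.

## Working session

There is one attempt and no reset: what is moved stays moved. The work goes in short steps, Python scripts to look and compute and a shell command to move; the robot and the scene stay as the last step left them, time stands still between calls to the robot, and variables do not carry over. Pictures are saved under pics/ and viewed, at most 10 in all, crops included, and the job is handed in when it is done.

```bash
mkdir -p pics; cat > h.py <<'E'
import numpy as np, cv2
from bench import manip
def cam(n):
    p=manip.camera_params(n); f=200/np.tan(np.radians(p["vertical_fov"])/2)
    return p,f
def unproj(n,u,v,z):
    p,f=cam(n); d=np.array([(u-p["cx"])/f,(v-p["cy"])/f]); s=d.copy()
    for _ in range(20): s=d/(1+p["k1"]*(s@s))
    T=np.array(p["T"]); r=T[:3,:3]@np.array([*s,1]); o=T[:3,3]
    return o+r*(z-o[2])/r[2]
def proj(n,P):
    p,f=cam(n); T=np.array(p["T"]); c=T[:3,:3].T@(np.array(P)-T[:3,3]); s=c[:2]/c[2]; s=s*(1+p["k1"]*(s@s))
    return f*s+[p["cx"],p["cy"]]
E
python3 - <<'E'
from h import *
for n in("scene","top"):
    cv2.imwrite(f"pics/{n}0.png",manip.capture(n)[:,:,::-1]); p,f=cam(n); print(n,p,f)
o=manip.get_obs(); print(o)
E
```

```text
scene {'vertical_fov': 49.06441527334164, 'cx': 320.941941256358, 'cy': 198.24060667698342, 'k1': -0.0039815300071546775, 'T': array([[-0.79301911, -0.46455428,  0.39409391,  0.207338  ],
       [-0.60909226,  0.61660911, -0.49879837,  0.48140623],
       [-0.01128298, -0.63559619, -0.77193923,  0.6931896 ],
       [ 0.        ,  0.        ,  0.        ,  1.        ]])} 438.207000652884
top {'vertical_fov': 42.6887755183034, 'cx': 318.43552180035215, 'cy': 201.84990088079996, 'k1': -0.0491879239505458, 'T': array([[-0.02499101, -0.99401425,  0.10635371,  0.42961508],
       [-0.99956117,  0.02315362, -0.01847616,  0.06955172],
       [ 0.01590309, -0.10676877, -0.99415669,  1.06321852],
       [ 0.        ,  0.        ,  0.        ,  1.        ]])} 511.8015633628464
{'clock': 0.1, 'qpos': array([-1.06141933e+00,  2.55686608e-01,  1.07143626e-01, -4.08833437e-04,
       -1.42387699e+00, -2.84601260e-01]), 'qd': array([-4.30891229e-04, -1.19112478e-03,  1.74325653e-03,  2.60896423e-03,
        1.01163456e-03, -3.45472692e-05]), 'effort': array([-2.32620099e-03, -3.87603593e+01,  2.38474613e+01,  5.37795737e+00,
       -3.74992029e-03,  3.63969548e-06]), 'tool_pos': array([ 0.12254564, -0.53573405,  0.23049273]), 'eef_rot': array([ 3.52211461e-01, -3.12152905e+00, -2.59745527e-03]), 'force': array([ 1.08127401, -0.61714688, -0.26148622]), 'moment': array([ 0.0028988 , -0.02791597,  0.02408004]), 'gripper_force': 0.0, 'opening': 0.08548109838283735}
```

View pics/scene0.png

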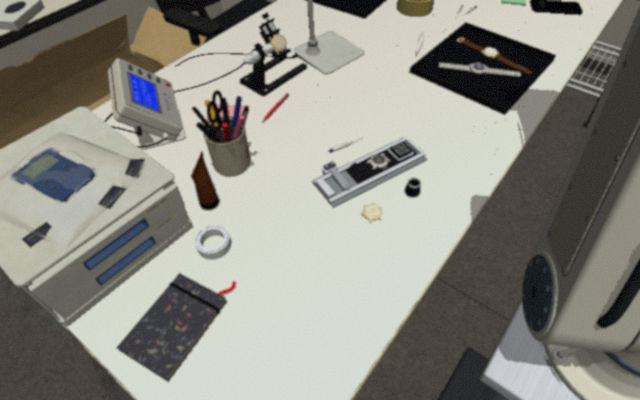

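View pics/top0.png

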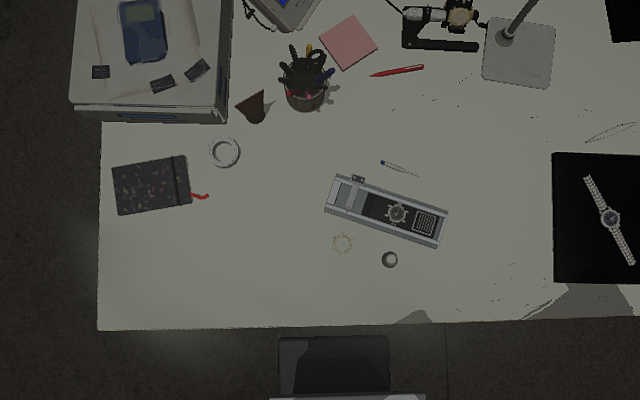

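The jig sits at about (385,210) in top. Its stop and clamp end is at left (335,190), the watch at (397,213) and the pad at (424,220). I'll enlarge this.

```bash
python3 - <<'E'
from h import *
a=cv2.imread("pics/top0.png")[160:260,315:455]; cv2.imwrite("pics/t1.png",cv2.convertScaleAbs(cv2.resize(a,None,fx=5.5,fy=5.5,interpolation=cv2.INTER_CUBIC),alpha=1.5))
b=cv2.imread("pics/scene0.png")[130:210,305:435]; cv2.imwrite("pics/s1.png",cv2.resize(b,None,fx=6,fy=6,interpolation=cv2.INTER_CUBIC))
E
```

```text
(no output)
```

View pics/t1.png

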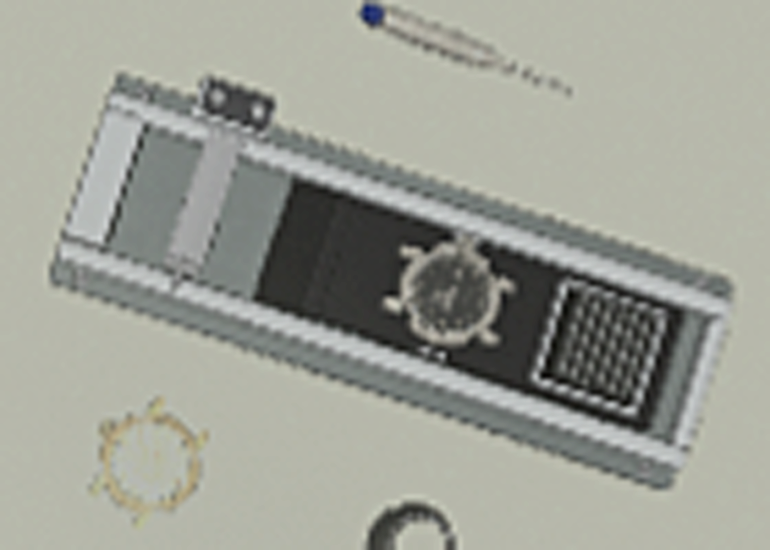

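View pics/s1.png

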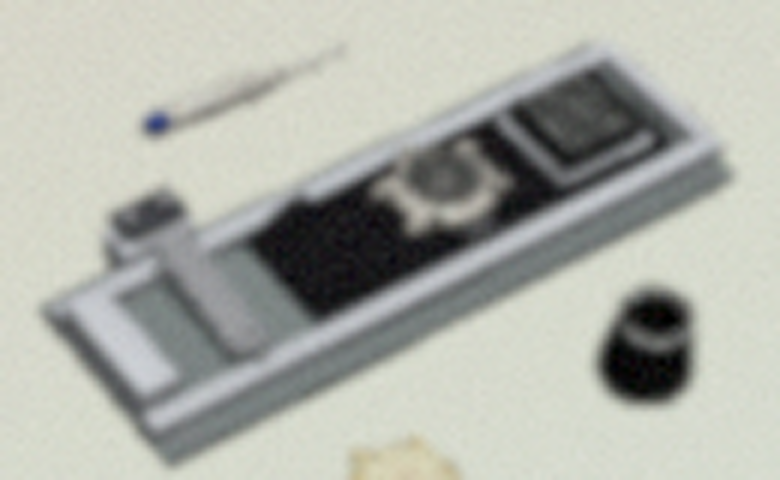

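The enlarged top crop shows the plate corners at (118,75), (733,285), (670,490) and (50,285). The pad is framed around (600,347), the carrier's front edge is at about (275,240), and the stop is at the left.

```bash
python3 - <<'E'
from h import *
def top(pts,z): return np.array([unproj("top",315+(u+.5)/5.5-.5,160+(v+.5)/5.5-.5,z) for u,v in pts])
def sc(pts,z): return np.array([unproj("scene",305+(u+.5)/6-.5,130+(v+.5)/6-.5,z) for u,v in pts])
c=top([(118,75),(733,285),(670,490),(50,285)],.006)
print(c.round(4)); print("sides",[np.linalg.norm(c[i]-c[(i+1)%4]).round(4) for i in range(4)])
ctr=c.mean(0); ax=(c[0]-c[1])+(c[3]-c[2]); ax/=np.linalg.norm(ax); ay=np.array([-ax[1],ax[0],0])
yaw=np.arctan2(ax[1],ax[0]); print("ctr",ctr,"yaw",yaw, np.degrees(yaw))
def loc(P): return np.array([[(p-ctr)@ax,(p-ctr)@ay] for p in P]).round(4)
print("pad frame top z.022",loc(top([(565,280),(668,312),(635,415),(535,378)],.022)),)
print("pad ribs z.025",loc(top([(612,350)],.025)))
print("watch z.026",loc(top([(450,290)],.026)))
print("carrier front z.012",loc(top([(292,180),(255,298)],.012)))
print("stop face edge z.02", loc(top([(148,124),(105,245)],.02)))
print("pad rear edge of carrier z .016",loc(top([(685,308),(648,428)],.016)))
print("scene pad z.025",loc(sc([(583,115)],.025)))
print("scene plate corners",loc(sc([(172,465),(732,178)],.0)), "watch",loc(sc([(440,180)],.026)), "pad corners",loc(sc([(510,105),(600,65),(640,125),(555,170)],.025)))
print("front",loc(sc([(250,240),(318,315)],.012)))
o=manip.get_obs()
from scipy.spatial.transform import Rotation as R
print(R.from_rotvec(o["eef_rot"]).as_matrix().round(3))
E
```

```text
[[ 0.6021  0.0116  0.006 ]
 [ 0.5163 -0.2199  0.006 ]
 [ 0.4395 -0.192   0.006 ]
 [ 0.5225  0.0395  0.006 ]]
sides [np.float64(0.2468), np.float64(0.0818), np.float64(0.246), np.float64(0.0843)]
ctr [ 0.5201051  -0.09020102  0.006     ] yaw 1.2212607714129888 69.97308788685544
pad frame top z.022 [[-0.0589 -0.0197]
 [-0.0992 -0.0206]
 [-0.0989  0.02  ]
 [-0.0593  0.0188]]
pad ribs z.025 [[-0.0829  0.0001]]
watch z.026 [[-0.0187 -0.0018]]
carrier front z.012 [[ 0.0488 -0.0242]
 [ 0.0482  0.0227]]
stop face edge z.02 [[ 0.1071 -0.0257]
 [ 0.108   0.0227]]
pad rear edge of carrier z .016 [[-0.1061 -0.0251]
 [-0.1062  0.0224]]
scene pad z.025 [[-0.0808 -0.0007]]
scene plate corners [[ 0.1219  0.0367]
 [-0.1247  0.0365]] watch [[-0.017  -0.0019]] pad corners [[-0.062  -0.0192]
 [-0.1028 -0.0178]
 [-0.0947  0.0145]
 [-0.0548  0.0156]]
front [[ 0.048  -0.0252]
 [ 0.0484  0.0169]]
[[-0.975 -0.223 -0.   ]
 [-0.223  0.975  0.002]
 [ 0.     0.002 -1.   ]]
```

Both cameras agree: the carrier is about 59 mm short of home and the pad is at roughly (0.493, -0.164). The tool needs a turn of about 57°. I'll turn and close the fingers first.

```bash
python3 -m creep '[{"wz":-0.124,"fingers":0},{"wz":-0.124,"fingers":0},{"wz":-0.124,"fingers":0},{"wz":-0.124,"fingers":0},{"wz":-0.124,"fingers":0},{"wz":-0.124,"fingers":0},{"wz":-0.124,"fingers":0},{"wz":-0.124,"fingers":0}]'
cat > go.py <<'E'
from h import *
from scipy.spatial.transform import Rotation as R
o=manip.get_obs(); M=R.from_rotvec(o["eef_rot"]).as_matrix()
yaw=1.2213; ax=np.array([np.cos(yaw),np.sin(yaw),0]); ay=np.array([-ax[1],ax[0],0]); ctr=np.array([.5201,-.0902,0])
d=o["tool_pos"]-ctr
print("t",o["clock"],"jig xyz",(d@ax).round(4),(d@ay).round(4),d[2].round(4),"F jig",(o["force"]@ax).round(2),(o["force"]@ay).round(2),o["force"][2].round(2),"open",o["opening"].round(4))
print("toolx angle err deg",np.degrees(np.arctan2(*(M[:2,0]@np.array([ay[:2],ax[:2]]).T))).round(2),"M z",M[:,2].round(4),"q",o["qpos"].round(2))
t=ctr-0.0797*ax; t[2]=.06
print("to pad, tool axes",(M.T@(t-o["tool_pos"])).round(4))
E
python3 go.py
```

```text
invalid input
Traceback (most recent call last):
  File "go.py", line 6, in <module>
    print("t",o["clock"],"jig xyz",(d@ax).round(4),(d@ay).round(4),d[2].round(4),"F jig",(o["force"]@ax).round(2),(o["force"]@ay).round(2),o["force"][2].round(2),"open",o["opening"].round(4))
                                                                                                                                                                         ^^^^^^^^^^^^^^^^^^
AttributeError: 'float' object has no attribute 'round'
```

```bash
sed -i 's/o\["opening"\].round(4)/round(o["opening"],4)/' go.py
python3 -m creep '[{"x":0,"y":0,"z":0,"wx":0,"wy":0,"wz":-0.12,"fingers":0.0}]'; python3 -m creep --help | head -20; python3 go.py
```

```text
clock: 0.18
tool_pos: [0.1226, -0.5358, 0.2307]
eef_rot: [0.538, -3.095, -0.002]
force: [-0.1, 0.5, 1.2]
opening: 0.0755
gripper_force: 0.0
t 0.1833 jig xyz -0.5548 0.2209 0.2307 F jig 0.48 0.29 1.23 open 0.0755
toolx angle err deg 129.74 M z [-4.0e-04  1.3e-03 -1.0e+00] q [-1.06  0.26  0.11 -0.   -1.42 -0.17]
to pad, tool axes [-0.4736  0.2239  0.171 ]invalid input: not JSON, or not a number
```

```bash
python3 -m creep '[{"wz":-0.11,"fingers":0.0},{"wz":-0.11,"fingers":0.0},{"wz":-0.11,"fingers":0.0},{"wz":-0.11,"fingers":0.0},{"wz":-0.11,"fingers":0.0},{"wz":-0.11,"fingers":0.0},{"wz":-0.11,"fingers":0.0},{"wz":-0.11,"fingers":0.0}]'; python3 go.py
```

```text
t 0.1833 jig xyz -0.5548 0.2209 0.2307 F jig 0.48 0.29 1.23 open 0.0755
toolx angle err deg 129.74 M z [-4.0e-04  1.3e-03 -1.0e+00] q [-1.06  0.26  0.11 -0.   -1.42 -0.17]
to pad, tool axes [-0.4736  0.2239  0.171 ]invalid input
```

```bash
python3 -m creep '[{"x":0,"y":0,"z":0,"wx":0,"wy":0,"wz":-0.11,"fingers":0},{"x":0,"y":0,"z":0,"wx":0,"wy":0,"wz":-0.11,"fingers":0},{"x":0,"y":0,"z":0,"wx":0,"wy":0,"wz":-0.11,"fingers":0},{"x":0,"y":0,"z":0,"wx":0,"wy":0,"wz":-0.11,"fingers":0},{"x":0,"y":0,"z":0,"wx":0,"wy":0,"wz":-0.11,"fingers":0},{"x":0,"y":0,"z":0,"wx":0,"wy":0,"wz":-0.11,"fingers":0},{"x":0,"y":0,"z":0,"wx":0,"wy":0,"wz":-0.11,"fingers":0},{"x":0,"y":0,"z":0,"wx":0,"wy":0,"wz":-0.11,"fingers":0}]'; python3 go.py
```

```text
clock: 0.85
tool_pos: [0.1226, -0.5359, 0.2308]
eef_rot: [-1.813, 2.565, 0.002]
force: [-0.8, -0.1, -0.1]
opening: -0.0001
gripper_force: 0.0
t 0.85 jig xyz -0.5548 0.2209 0.2308 F jig -0.39 0.67 -0.08 open -0.0001
toolx angle err deg -179.49 M z [-3.0e-04  1.1e-03 -1.0e+00] q [-1.06  0.26  0.11 -0.   -1.42  0.72]
to pad, tool axes [-0.473  -0.2252  0.1711]
```

All keys are required in each row. The tool is now aligned with closed fingers, so I'll travel high.

```bash
for i in 1; do python3 -m creep '[{"x":-0.0295,"y":-0.014,"z":0,"wx":0,"wy":0,"wz":0,"fingers":0},{"x":-0.0295,"y":-0.014,"z":0,"wx":0,"wy":0,"wz":0,"fingers":0},{"x":-0.0295,"y":-0.014,"z":0,"wx":0,"wy":0,"wz":0,"fingers":0},{"x":-0.0295,"y":-0.014,"z":0,"wx":0,"wy":0,"wz":0,"fingers":0},{"x":-0.0295,"y":-0.014,"z":0,"wx":0,"wy":0,"wz":0,"fingers":0},{"x":-0.0295,"y":-0.014,"z":0,"wx":0,"wy":0,"wz":0,"fingers":0},{"x":-0.0295,"y":-0.014,"z":0,"wx":0,"wy":0,"wz":0,"fingers":0},{"x":-0.0295,"y":-0.014,"z":0,"wx":0,"wy":0,"wz":0,"fingers":0}]'; done; python3 go.py
```

```text
clock: 1.52
tool_pos: [0.3087, -0.3506, 0.231]
eef_rot: [1.806, -2.571, -0.001]
force: [1.8, -0.8, 0.4]
opening: 0.0002
gripper_force: 0.0
t 1.5167 jig xyz -0.3171 0.1095 0.231 F jig -0.17 -1.99 0.42 open 0.0002
toolx angle err deg -179.8 M z [-4.e-04  5.e-04 -1.e+00] q [-0.51  0.09 -0.09 -0.   -1.39  0.17]
to pad, tool axes [-0.2369 -0.1104  0.171 ]
```

```bash
python3 -m creep '[{"x":-0.0295,"y":-0.014,"z":0,"wx":0,"wy":0,"wz":0,"fingers":0},{"x":-0.0295,"y":-0.014,"z":0,"wx":0,"wy":0,"wz":0,"fingers":0},{"x":-0.0295,"y":-0.014,"z":0,"wx":0,"wy":0,"wz":0,"fingers":0},{"x":-0.0295,"y":-0.014,"z":0,"wx":0,"wy":0,"wz":0,"fingers":0},{"x":-0.0295,"y":-0.014,"z":0,"wx":0,"wy":0,"wz":0,"fingers":0},{"x":-0.0295,"y":-0.014,"z":0,"wx":0,"wy":0,"wz":0,"fingers":0},{"x":-0.0295,"y":-0.014,"z":0,"wx":0,"wy":0,"wz":0,"fingers":0},{"x":0,"y":0,"z":0,"wx":0,"wy":0,"wz":0,"fingers":0}]'; python3 go.py
```

```text
clock: 2.18
tool_pos: [0.4729, -0.1877, 0.2301]
eef_rot: [1.81, -2.567, -0.002]
force: [-0.8, -0.9, -0.5]
opening: 0.0002
gripper_force: 0.0
t 2.1833 jig xyz -0.1078 0.0109 0.2301 F jig -1.17 0.45 -0.49 open 0.0002
toolx angle err deg -179.59 M z [-9.0e-04  1.2e-03 -1.0e+00] q [-0.07  0.17  0.   -0.   -1.4  -0.27]
to pad, tool axes [-0.0278 -0.0113  0.1701]
```

```bash
python3 -m creep '[{"x":-0.0140,"y":-0.0055,"z":0,"wx":0,"wy":0,"wz":-0.007,"fingers":0},{"x":-0.0138,"y":-0.0055,"z":0.02,"wx":0,"wy":0,"wz":0,"fingers":0},{"x":0,"y":0,"z":0.035,"wx":0,"wy":0,"wz":0,"fingers":0},{"x":0,"y":0,"z":0.035,"wx":0,"wy":0,"wz":0,"fingers":0},{"x":0,"y":0,"z":0.035,"wx":0,"wy":0,"wz":0,"fingers":0},{"x":0,"y":0,"z":0.035,"wx":0,"wy":0,"wz":0,"fingers":0},{"x":0,"y":0,"z":0.020,"wx":0,"wy":0,"wz":0,"fingers":0},{"x":0,"y":0,"z":0,"wx":0,"wy":0,"wz":0,"fingers":0}]'; python3 go.py; python3 - <<'E'
from h import *
im=manip.capture("scene")[:,:,::-1][110:230,290:470]; cv2.imwrite("pics/s2.png",cv2.resize(im,None,fx=4.4,fy=4.4,interpolation=cv2.INTER_CUBIC))
E
```

```text
clock: 2.85
tool_pos: [0.486, -0.1681, 0.0465]
eef_rot: [1.809, -2.56, -0.011]
force: [-0.9, 0.9, -0.5]
opening: 0.0001
gripper_force: 0.0
t 2.85 jig xyz -0.0848 0.0054 0.0465 F jig 0.54 1.11 -0.48 open 0.0001
toolx angle err deg -179.48 M z [-0.0098  0.0018 -1.    ] q [-0.03  0.33 -0.29 -0.   -0.96 -0.31]
to pad, tool axes [-0.0051 -0.0053 -0.0136]
```

View pics/s2.png

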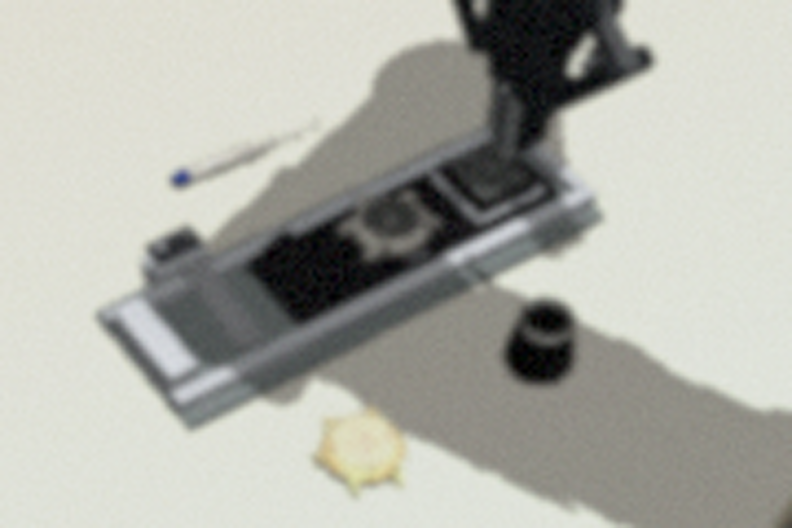

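The closed fingertips are at crop (508,158), just above and slightly behind the pad at (497,180). The watch is clear. I'll correct the offset and then descend gently.

```bash
python3 -m creep '[{"x":-0.005,"y":-0.0053,"z":0,"wx":0,"wy":0,"wz":-0.008,"fingers":0},{"x":0,"y":0,"z":0,"wx":0,"wy":0,"wz":0,"fingers":0},{"x":0,"y":0,"z":0,"wx":0,"wy":0,"wz":0,"fingers":0},{"x":0,"y":0,"z":0,"wx":0,"wy":0,"wz":0,"fingers":0}]'; python3 go.py
python3 - <<'E'
from h import *
o=manip.get_obs(); p=proj("scene",o["tool_pos"]); print("tcp in scene",p)
im=manip.capture("scene")[:,:,::-1][110:210,370:460]; cv2.imwrite("pics/s3.png",cv2.resize(im,None,fx=6,fy=6,interpolation=cv2.INTER_CUBIC)); print((p-[370,110])*6)
E
```

```text
clock: 3.23
tool_pos: [0.4977, -0.1656, 0.0527]
eef_rot: [-1.824, 2.555, -0.003]
force: [-0.9, -0.1, -0.2]
opening: 0.0002
gripper_force: 0.0
t 3.2333 jig xyz -0.0786 -0.0048 0.0527 F jig -0.42 0.82 -0.15 open 0.0002
toolx angle err deg -178.93 M z [ 2.8e-03 -2.0e-04 -1.0e+00] q [-0.02  0.33 -0.27  0.   -0.97 -0.31]
to pad, tool axes [ 0.001   0.0048 -0.0073]
tcp in scene [401.40030903 138.62043489]
[188.40185416 171.72260934]
```

View pics/s3.png

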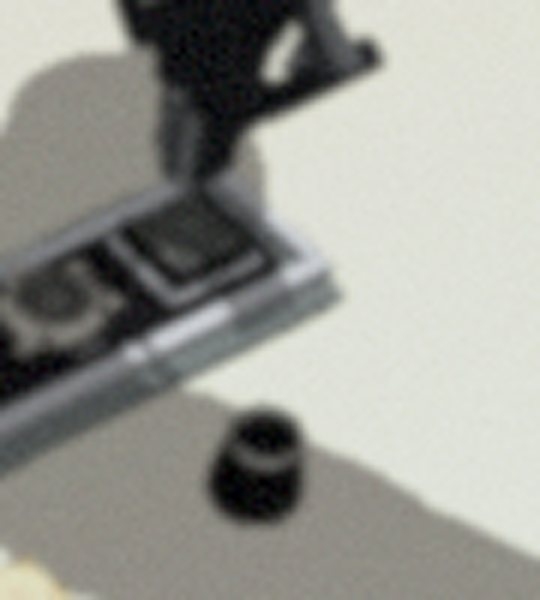

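The projected TCP at (188,172) matches the seen tip at (190,178), so the calibration holds. The earlier reading only lagged, so I'll undo the 5 mm and descend to just above the pad.

```bash
python3 -m creep '[{"x":0.001,"y":0.0048,"z":0,"wx":0,"wy":0,"wz":0.018,"fingers":0},{"x":0,"y":0,"z":0.01,"wx":0,"wy":0,"wz":0,"fingers":0},{"x":0,"y":0,"z":0.01,"wx":0,"wy":0,"wz":0,"fingers":0},{"x":0,"y":0,"z":0.004,"wx":0,"wy":0,"wz":0,"fingers":0},{"x":0,"y":0,"z":0,"wx":0,"wy":0,"wz":0,"fingers":0},{"x":0,"y":0,"z":0,"wx":0,"wy":0,"wz":0,"fingers":0},{"x":0,"y":0,"z":0,"wx":0,"wy":0,"wz":0,"fingers":0},{"x":0,"y":0,"z":0,"wx":0,"wy":0,"wz":0,"fingers":0}]'; python3 go.py
```

```text
clock: 3.95
tool_pos: [0.492, -0.1651, 0.0275]
eef_rot: [-1.802, 2.573, -0.0]
force: [-0.2, -0.4, 0.2]
opening: 0.0001
gripper_force: 0.0
t 3.95 jig xyz -0.08 0.0008 0.0275 F jig -0.43 0.01 0.19 open 0.0001
toolx angle err deg -179.97 M z [ 4.e-04 -1.e-04 -1.e+00] q [-0.02  0.35 -0.31  0.   -0.91 -0.33]
to pad, tool axes [-0.0003 -0.0008 -0.0325]
```

```bash
python3 -m creep '[{"x":0,"y":0,"z":0.002,"wx":0,"wy":0,"wz":0,"fingers":0},{"x":0,"y":0,"z":0.002,"wx":0,"wy":0,"wz":0,"fingers":0},{"x":0,"y":0,"z":0.002,"wx":0,"wy":0,"wz":0,"fingers":0},{"x":0,"y":0,"z":0.002,"wx":0,"wy":0,"wz":0,"fingers":0},{"x":0,"y":0,"z":0,"wx":0,"wy":0,"wz":0,"fingers":0},{"x":0,"y":0,"z":0,"wx":0,"wy":0,"wz":0,"fingers":0},{"x":0,"y":0,"z":0,"wx":0,"wy":0,"wz":0,"fingers":0}]'; python3 go.py
```

```text
clock: 4.53
tool_pos: [0.4934, -0.1656, 0.0211]
eef_rot: [-1.802, 2.571, -0.005]
force: [-1.6, 1.7, 11.0]
opening: -0.0005
gripper_force: 5.4
t 4.5333 jig xyz -0.0799 -0.0007 0.0211 F jig 1.05 2.07 11.0 open -0.0005
toolx angle err deg -179.91 M z [ 0.0037 -0.0014 -1.    ] q [-0.02  0.36 -0.32  0.   -0.89 -0.33]
to pad, tool axes [-0.0002  0.0006 -0.0389]
```

```bash
python3 -m creep '[{"x":0,"y":0,"z":0.0015,"wx":0,"wy":0,"wz":0,"fingers":0},{"x":0,"y":0,"z":0.0015,"wx":0,"wy":0,"wz":0,"fingers":0},{"x":0,"y":0,"z":0.001,"wx":0,"wy":0,"wz":0,"fingers":0},{"x":0,"y":0,"z":0,"wx":0,"wy":0,"wz":0,"fingers":0},{"x":0,"y":0,"z":0,"wx":0,"wy":0,"wz":0,"fingers":0},{"x":0,"y":0,"z":0,"wx":0,"wy":0,"wz":0,"fingers":0}]'; python3 go.py
```

```text
clock: 5.03
tool_pos: [0.4936, -0.1657, 0.019]
eef_rot: [-1.803, 2.57, -0.007]
force: [-7.2, 3.6, 25.3]
opening: 0.0
gripper_force: 12.7
t 5.0333 jig xyz -0.08 -0.001 0.019 F jig 0.9 8.02 25.33 open 0.0
toolx angle err deg -179.88 M z [ 0.0047 -0.002  -1.    ] q [-0.02  0.36 -0.32  0.   -0.88 -0.33]
to pad, tool axes [-0.0003  0.0008 -0.041 ]
```

The pad is fully down at 25 N. I'll start sliding, which is tool -x.

```bash
python3 -m creep '[{"x":-0.001,"y":0.001,"z":0,"wx":0,"wy":0,"wz":0,"fingers":0},{"x":-0.003,"y":0,"z":0,"wx":0,"wy":0,"wz":0,"fingers":0},{"x":-0.003,"y":0,"z":0,"wx":0,"wy":0,"wz":0,"fingers":0},{"x":-0.003,"y":0,"z":0,"wx":0,"wy":0,"wz":0,"fingers":0},{"x":-0.003,"y":0,"z":0,"wx":0,"wy":0,"wz":0,"fingers":0},{"x":-0.003,"y":0,"z":0,"wx":0,"wy":0,"wz":0,"fingers":0},{"x":-0.003,"y":0,"z":0,"wx":0,"wy":0,"wz":0,"fingers":0},{"x":0,"y":0,"z":0,"wx":0,"wy":0,"wz":0,"fingers":0}]'; python3 go.py; python3 - <<'E'
from h import *
im=manip.capture("scene")[:,:,::-1][110:230,290:470]; cv2.imwrite("pics/s4.png",cv2.resize(im,None,fx=4.4,fy=4.4,interpolation=cv2.INTER_CUBIC))
E
```

```text
clock: 5.7
tool_pos: [0.5002, -0.1477, 0.019]
eef_rot: [-1.803, 2.568, -0.009]
force: [-4.6, 0.3, 21.7]
opening: 0.0001
gripper_force: 11.2
t 5.7 jig xyz -0.0608 -0.0009 0.019 F jig -1.27 4.39 21.75 open 0.0001
toolx angle err deg -179.84 M z [ 0.0063 -0.0027 -1.    ] q [ 0.02  0.36 -0.32  0.   -0.88 -0.36]
to pad, tool axes [ 0.0189  0.0007 -0.041 ]
```

View pics/s4.png

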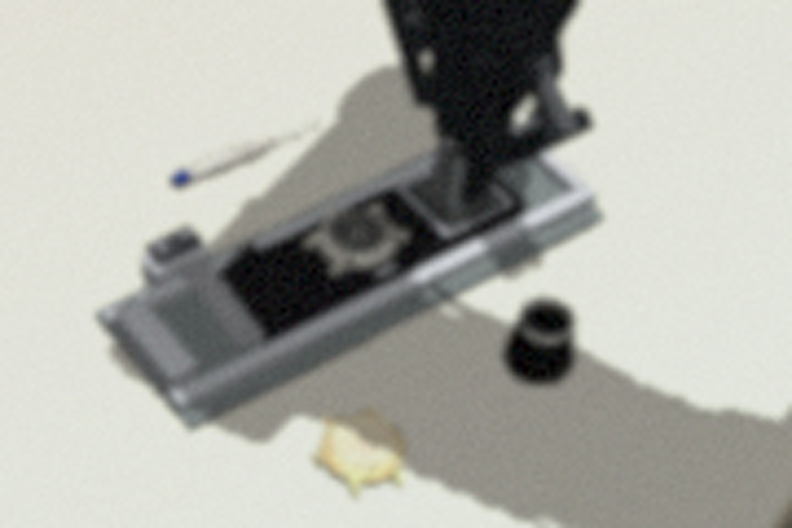

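The carrier has moved with the fingers. Its nose is at crop (245,300), nearing the spring, with the tips centred on the pad. I'll continue.

```bash
python3 -m creep '[{"x":-0.003,"y":0,"z":0.0005,"wx":0,"wy":0,"wz":0,"fingers":0},{"x":-0.003,"y":0,"z":0,"wx":0,"wy":0,"wz":0,"fingers":0},{"x":-0.003,"y":0,"z":0,"wx":0,"wy":0,"wz":0,"fingers":0},{"x":-0.003,"y":0,"z":0,"wx":0,"wy":0,"wz":0,"fingers":0},{"x":-0.003,"y":0,"z":0,"wx":0,"wy":0,"wz":0,"fingers":0},{"x":-0.003,"y":0,"z":0,"wx":0,"wy":0,"wz":0,"fingers":0},{"x":0,"y":0,"z":0,"wx":0,"wy":0,"wz":0,"fingers":0}]'; python3 go.py
```

```text
clock: 6.33
tool_pos: [0.5061, -0.1314, 0.019]
eef_rot: [-1.804, 2.569, -0.01]
force: [-5.9, -2.0, 24.6]
opening: 0.0001
gripper_force: 12.8
t 6.3333 jig xyz -0.0435 -0.001 0.019 F jig -3.89 4.9 24.65 open 0.0001
toolx angle err deg -179.81 M z [ 0.0059 -0.0038 -1.    ] q [ 0.05  0.37 -0.32  0.01 -0.88 -0.4 ]
to pad, tool axes [ 0.0362  0.0008 -0.041 ]
```

```bash
python3 -m creep '[{"x":-0.003,"y":0,"z":0.0002,"wx":0,"wy":0,"wz":0,"fingers":0},{"x":-0.003,"y":0,"z":0,"wx":0,"wy":0,"wz":0,"fingers":0},{"x":-0.003,"y":0,"z":0,"wx":0,"wy":0,"wz":0,"fingers":0},{"x":-0.003,"y":0,"z":0,"wx":0,"wy":0,"wz":0,"fingers":0},{"x":-0.003,"y":0,"z":0,"wx":0,"wy":0,"wz":0,"fingers":0},{"x":0,"y":0,"z":0,"wx":0,"wy":0,"wz":0,"fingers":0}]'; python3 go.py
```

```text
clock: 6.83
tool_pos: [0.5112, -0.1174, 0.0189]
eef_rot: [-1.804, 2.569, -0.01]
force: [-5.5, -1.5, 27.2]
opening: 0.0002
gripper_force: 13.4
t 6.8333 jig xyz -0.0286 -0.001 0.0189 F jig -3.28 4.69 27.24 open 0.0002
toolx angle err deg -179.83 M z [ 0.0059 -0.0037 -1.    ] q [ 0.08  0.37 -0.32  0.01 -0.88 -0.43]
to pad, tool axes [ 0.0512  0.0008 -0.041 ]
```

```bash
python3 -m creep '[{"x":-0.002,"y":0,"z":0,"wx":0,"wy":0,"wz":0,"fingers":0},{"x":-0.002,"y":0,"z":0,"wx":0,"wy":0,"wz":0,"fingers":0},{"x":-0.002,"y":0,"z":0,"wx":0,"wy":0,"wz":0,"fingers":0},{"x":0,"y":0,"z":0,"wx":0,"wy":0,"wz":0,"fingers":0},{"x":0,"y":0,"z":0,"wx":0,"wy":0,"wz":0,"fingers":0}]'; python3 go.py
```

```text
clock: 7.25
tool_pos: [0.5134, -0.1114, 0.019]
eef_rot: [-1.803, 2.568, -0.01]
force: [-6.0, -0.5, 27.1]
opening: -0.0
gripper_force: 13.3
t 7.25 jig xyz -0.0222 -0.001 0.019 F jig -2.52 5.51 27.05 open -0.0
toolx angle err deg -179.84 M z [ 0.0065 -0.0029 -1.    ] q [ 0.09  0.37 -0.31  0.   -0.88 -0.44]
to pad, tool axes [ 0.0575  0.0009 -0.041 ]
```

```bash
python3 -m creep '[{"x":-0.001,"y":0,"z":0,"wx":0,"wy":0,"wz":0,"fingers":0},{"x":-0.001,"y":0,"z":0,"wx":0,"wy":0,"wz":0,"fingers":0},{"x":-0.001,"y":0,"z":0,"wx":0,"wy":0,"wz":0,"fingers":0},{"x":0,"y":0,"z":0,"wx":0,"wy":0,"wz":0,"fingers":0},{"x":0,"y":0,"z":0,"wx":0,"wy":0,"wz":0,"fingers":0}]'; python3 go.py
```

```text
clock: 7.67
tool_pos: [0.5142, -0.1094, 0.019]
eef_rot: [-1.804, 2.569, -0.01]
force: [-6.3, -3.8, 27.1]
opening: -0.0001
gripper_force: 13.2
t 7.6667 jig xyz -0.02 -0.001 0.019 F jig -5.73 4.57 27.13 open -0.0001
toolx angle err deg -179.83 M z [ 0.0058 -0.004  -1.    ] q [ 0.09  0.37 -0.31  0.01 -0.88 -0.44]
to pad, tool axes [ 0.0597  0.0009 -0.0409]
```

```bash
python3 -m creep '[{"x":-0.001,"y":0,"z":0,"wx":0,"wy":0,"wz":0,"fingers":0},{"x":-0.001,"y":0,"z":0,"wx":0,"wy":0,"wz":0,"fingers":0},{"x":0,"y":0,"z":0,"wx":0,"wy":0,"wz":0,"fingers":0},{"x":0,"y":0,"z":0,"wx":0,"wy":0,"wz":0,"fingers":0},{"x":0,"y":0,"z":0,"wx":0,"wy":0,"wz":0,"fingers":0}]'; python3 go.py; python3 - <<'E'
from h import *
a=manip.capture("scene")[:,:,::-1][110:230,290:470]; a=cv2.resize(a,(600,400),interpolation=cv2.INTER_CUBIC)
cv2.imwrite("pics/s5.png",a)
E
```

```text
clock: 8.08
tool_pos: [0.5142, -0.1092, 0.019]
eef_rot: [1.806, -2.57, 0.012]
force: [-6.4, -12.3, 25.9]
opening: 0.0002
gripper_force: 13.0
t 8.0833 jig xyz -0.0199 -0.0009 0.019 F jig -13.7 1.77 25.88 open 0.0002
toolx angle err deg -179.81 M z [ 0.0042 -0.0065 -1.    ] q [ 0.09  0.37 -0.31  0.01 -0.88 -0.45]
to pad, tool axes [ 0.06    0.0009 -0.0408]
```

View pics/s5.png

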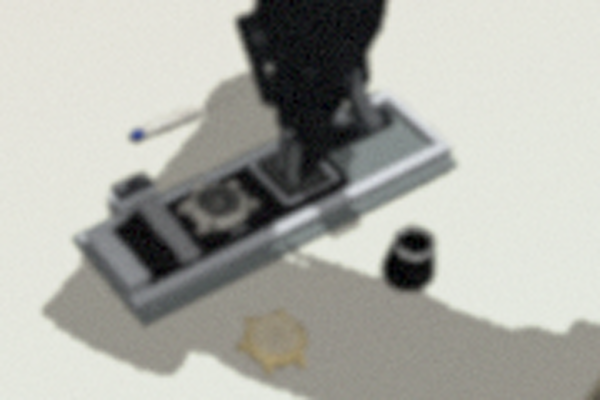

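The carrier is home: it has stopped moving while the force against the stop rises to 14 N. The nose fills the space under the spring up to the stop block at (120,250). Now I'll lift straight off.

```bash
python3 -m creep '[{"x":0,"y":0,"z":-0.004,"wx":0,"wy":0,"wz":0,"fingers":0},{"x":0,"y":0,"z":-0.006,"wx":0,"wy":0,"wz":0,"fingers":0},{"x":0,"y":0,"z":-0.01,"wx":0,"wy":0,"wz":0,"fingers":0},{"x":0,"y":0,"z":-0.03,"wx":0,"wy":0,"wz":0,"fingers":0},{"x":0.02,"y":0,"z":-0.03,"wx":0,"wy":0,"wz":0,"fingers":0},{"x":0.03,"y":0,"z":-0.02,"wx":0,"wy":0,"wz":0,"fingers":0},{"x":0.03,"y":0,"z":-0.02,"wx":0,"wy":0,"wz":0,"fingers":0},{"x":0.03,"y":0,"z":-0.02,"wx":0,"wy":0,"wz":0,"fingers":0}]'; python3 -m creep '[{"x":0.03,"y":0.03,"z":0,"wx":0,"wy":0,"wz":0,"fingers":0},{"x":0.03,"y":0.02,"z":0,"wx":0,"wy":0,"wz":0,"fingers":0},{"x":0.02,"y":0,"z":0,"wx":0,"wy":0,"wz":0,"fingers":0},{"x":0,"y":0,"z":0,"wx":0,"wy":0,"wz":0,"fingers":0},{"x":0,"y":0,"z":0,"wx":0,"wy":0,"wz":0,"fingers":0},{"x":0,"y":0,"z":0,"wx":0,"wy":0,"wz":0,"fingers":0}]'; python3 go.py; python3 - <<'E'
from h import *
a=manip.capture("top")[:,:,::-1][160:260,315:455]; a=cv2.convertScaleAbs(cv2.resize(a,None,fx=5.5,fy=5.5,interpolation=cv2.INTER_CUBIC),alpha=1.5)
cv2.imwrite("pics/t6.png",a)
E
```

```text
clock: 8.8
tool_pos: [0.4741, -0.2092, 0.1558]
eef_rot: [-1.803, 2.572, 0.001]
force: [1.2, 0.2, 0.3]
opening: -0.0002
gripper_force: 0.0
clock: 9.3
tool_pos: [0.4013, -0.2662, 0.1545]
eef_rot: [-1.802, 2.573, 0.001]
force: [0.3, 0.6, -0.5]
opening: 0.0
gripper_force: 0.0
t 9.3 jig xyz -0.206 0.0514 0.1545 F jig 0.7 -0.07 -0.45 open 0.0
toolx angle err deg -179.98 M z [-0.e+00  6.e-04 -1.e+00] q [-0.26  0.16 -0.21 -0.   -1.2  -0.09]
to pad, tool axes [-0.1263 -0.0514  0.0945]
```

View pics/t6.png

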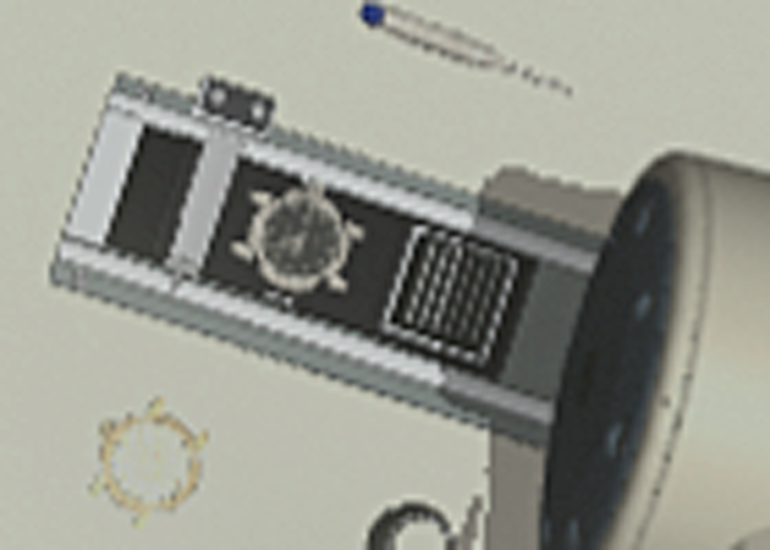

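The nose is flush with the stop face at (125,185). The spring lies across the neck at (205,195), and the bystanders are where they were. The arm is clear.

```bash
python3 -c "
from bench import manip; print(manip.sign_off())"
```

```text
the job is handed in; nothing more can be done
None
```

The carrier is docked against the end stop with the spring lying behind the nose rib, the arm is clear with nothing else disturbed, and the job was handed in at about 9.4 s; sign-off gave no verdict.

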